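# Shut off and vent the gauge-test manifold

## Robot

A 6-joint arm with a two-finger parallel gripper is mounted at the origin on the work surface. World frame = base frame: x ahead of the robot, y to its left, z up, the work surface at z = 0. Lengths are in mm, angles in degrees, forces in N, time in s.
With the tool pointing down it reaches from about 350 to 850 mm from the base axis. Payload 8.1 kg.
Tool frame: the origin (TCP) lies between the finger pads; the fingertips stand 22 mm ahead of it and the grasp point (between the pads) lies 3 mm ahead of it; z points along the fingers, y is the line along which they close (so a half turn about z gives the same grasp; the last joint's range is limited). The gripper opens to 85 mm and grips with 20 to 120 N. Pads are 22 mm wide; open, the fingers measure 114 mm over their backs; the gripper's body (76 mm by 85 mm) begins 54 mm behind the grasp point. The pads swing forward as they close: fully open they stand 13 mm farther back than shut.
Start: joints at [-75.08, 7.471, 85.268, -0, 87.261, -4.893], TCP at [203.39, -564.48, 224.592] pointing down, gripper open.
Joint ranges: [-169.43, 169.43], [-51.17, 129.36], [1.28, 143.12], [-76.62, 256.62], [0, 156.53], [-152.29, 152.29]. Speed limits (degrees/s): [136.94, 136.94, 159.86, 180, 180, 180].

## Interface

Orientations are given as [roll, pitch, yaw] about the fixed x, y, z axes, in that order (R = Rz(yaw) Ry(pitch) Rx(roll)).
In Python, from bench import r, vision gives the robot as it stands.
- The arm moves only by the tool step_arm, never from a script. Its argument "targets" is a list that holds one entry, the list of rows, each a list of 6 numbers: the shift along the world's x, y, z in mm, then the turn, a rotation vector about the world's x, y, z in rad. In form: [[[x, y, z, rx, ry, rz], ...]]. A call has 1 to 12 rows; each row is the pose to reach, as a shift and turn from the pose commanded when the call began; what a row does not reach only later rows make up. A row lasts 1/12 s, in which the tool goes at most 41.7 mm and 7.16 degrees, less where a joint would pass 70% of its speed; a pose out of reach is approached as far as the arm can. A call with a gripper value outside its range is refused whole. "fingers" is the gripper's target within -1 to 1 (shut at 1, half-way at 0, fully open at -1), set as the call begins (left out, the last holds). The fingers move at their own pace and stop on an object; "newtons" is the grip in N (left out, the last holds). Time passes only in rows, so rows that repeat a pose let the fingers close. It gives the time, the measured TCP pose, the force, the opening and the grip force at its end, in the units of the state.
- r.sense(): the state, without advancing time (a new reading comes with each control period).
- vision.snapshot(name): name is "scene" or "top" or "wrist"; returns a dict with "img" (384x512x3 uint8, blue, green, red), "mtx" (3x3 intrinsics, pixels), "eye" and "attitude" of the camera in the world. Camera axes: x right, y up, looking along -z (the intrinsics and any distortion apply to the point x, -y, -z); pixel columns grow to the right and rows downward; lengths in mm; the calibration is good to about 2 mm. A picture is of the moment at which its call begins. There is no depth.
- r.hand_in(): hands the job in; it is judged then, once.
The state is a dict: "time": time; "joint_pos": joint angles; "qd": joint speeds; "joint_efforts": joint torques, N m; "tool_pos": TCP position; "tcp_rot": TCP orientation; "ft_force": force on the tool from outside, world axes, zero at the start; "wrist_torque": the same for the moment, N m; "finger_gap": finger opening in mm; "grip_force": force on a finger pad.
Only numpy, scipy, OpenCV 4.12 (cv2) and the standard library are available. Lean on these libraries where they do the work, as an engineer would, in place of code of your own. Each camera call takes 0.05 s, during which the arm holds its last target. There are 200 camera calls.

## Task

Isolate the gauge-test manifold: turn the valve with the straight bar handle clockwise until you feel it seat, snug it with light finger torque (about 0.2 N m, never as much as 0.28), and leave it shut. Then press the vent button gently, close to fully down, for about a second and let it come back up. Do not touch the neighbouring knobs or disturb anything else on the bench.

Things in the scene. Friction and masses are not known exactly. Their poses are not given: they have to be found in the camera images.
- manifold: gauge-test manifold fixed to the bench: grey box 190 (its x) x 330 (its y) mm with a flat aluminium top 45 mm above the bench. Origin under its centre. The vent button is in the front part (-x, towards the robot); two flat dials 14 mm high and two brass ports 12 mm high lie behind the valve row at x = 64 to 68 mm
- row_mid (a point): middle of the valve row, on the manifold top: five valves stand 54 mm apart along the y axis of the manifold (at y = -108, -54, 0, 54, 108 mm), in any order
- shutoff_grip (a point): centre of the handle of the shut-off valve, the only one of the five with a straight bar (black plastic, 48 long, 14 wide, 24 mm high; its underside is 20, this point 32 and its top 44 mm above the manifold top; below are a 12 mm dia stem and a fixed brass collar 32 mm dia, 10 mm high). x axis along the bar, z up along the spindle. From its axis to the nearest neighbour's edge: 39 mm
- shutoff_top (a point): top of the shut-off handle, on its axis, 12 mm above its centre. It closes clockwise seen from above; its seat is not marked and must be felt, after 0.25 to 1.35 rad. Its friction is 0.025 N m, against turning or against settling back; on the soft seat torque climbs by 2.5 N m per rad. 0.2 N m is snug; under 0.11 leaks, over 0.28 spoils the seat. Friction keeps it shut when let go
- vent_top (a point): centre of the top face of the vent push button (black cap 20 mm dia in a steel collar 36 mm dia); at rest the face is 20 mm above the manifold top, and 8 mm above its collar. 62 mm in front of the valve row. z axis up
- vent (a joint): travel of the vent button, 0 = up, 0.008 m = fully down; the spring takes about 1.8 N to start, 4.4 N at 5 mm, where the vent is open, and 6 N at the bottom; it springs back. More than 25 N damages it
- round_a: another valve of the row, with a round knob (black plastic, about 28 mm dia, top 42 mm above the manifold top); not to be touched; origin on its axis at the manifold top
- round_b: another valve of the row, with a round knob (black plastic, about 28 mm dia, top 42 mm above the manifold top); not to be touched; origin on its axis at the manifold top
- lobed_a: another valve of the row, with a three-lobed knob (black plastic, about 29 mm dia, top 42 mm above the manifold top); not to be touched; origin on its axis at the manifold top
- lobed_b: another valve of the row, with a three-lobed knob (black plastic, about 29 mm dia, top 42 mm above the manifold top); not to be touched; origin on its axis at the manifold top
- adapter: loose brass adapter (22 mm dia, 22 high) standing on the front part of the manifold top, not to be disturbed; origin under its centre
- small_gauge: loose round gauge (40 mm dia, 18 high) lying on the front part of the manifold top, not to be disturbed; origin under its centre
- meter_a: loose black panel meter, 90 x 90 x 42 mm, bystander; origin under its centre
- meter_b: loose black panel meter, 75 x 75 x 42 mm, bystander; origin under its centre
- meter_c: loose black panel meter, 90 x 90 x 42 mm, bystander; origin under its centre
- yoke_a: loose U-shaped steel magnet yoke, 60 x 25 x 60 mm, bystander; origin under its centre
- yoke_b: loose U-shaped steel magnet yoke, 60 x 25 x 60 mm, bystander; origin under its centre
- screwdriver: loose screwdriver, 170 mm long, lying on the bench, bystander

How it is judged (in metres and radians):
On the way, in this order (a step that is already met when the one before it is completed fails the run):
1. the shut-off valve is snug on its seat (at least about 0.1 N m at the handle) (contact force between shutoff_c2 and anything else above 6.5 N), for 0.2 s.
2. the vent button is held down (at least 5 of its 8 mm) (value of joint vent above 0.005 m), for 0.5 s.
At the end, for the whole second after the job is handed in: the shut-off valve still bears on its seat, held by its own friction, and the vent button is back up (within 1 mm) (contact force between shutoff_c2 and anything else above 0.5 N and value of joint vent below 0.001 m); the robot touches nothing.
It fails at once if the seat of the shut-off valve is overtightened (more than about 0.3 N m at the handle) (contact force between shutoff_c2 and anything else above 26 N).
It fails at once if the vent button is pressed while the shut-off valve is not on its seat (value of joint vent above 0.003 m and contact force between shutoff_c2 and anything else below 0.5 N).
It fails at once if the vent button is pressed harder than 25 N (contact force between vent and anything else above 25 N).
It fails at once if the robot touches another valve's knob (more than 1 N) (contact force between any of the fingers, the arm and round_a above 1 N or contact force between any of the fingers, the arm and round_b above 1 N or contact force between any of the fingers, the arm and lobed_a above 1 N or contact force between any of the fingers, the arm and lobed_b above 1 N).
It fails at once if a bystander is shifted by more than 10 mm (distance of any of adapter, small_gauge, meter_a, meter_b, meter_c, yoke_a, yoke_b, screwdriver from where it was at the start of the episode above 0.01 m).
It also fails if it takes over 72 s, if anything falls off the work surface, if the arm or the gripper's body presses on something with over 40 N, if the wrist force passes 120 N, or if a joint passes its speed limit or range.

## Working session

There is one attempt and no reset: what is moved stays moved. The work goes in short steps, Python scripts to look and compute and a tool call to move; the robot and the scene stay as the last step left them, time stands still between calls to the robot, and variables do not carry over. Pictures are saved under pics/ and viewed, at most 10 in all, crops included, and the job is handed in when it is done.

Besides the shell and the picture viewer there is one more tool, called after ">>>" in YAML: its name, and indented under it one key for each argument. step_arm: Moves the arm, as the interface text tells. Its arguments: {"type":"object","properties":{"targets":{"type":"array"},"fingers":{"type":"number"},"newtons":{"type":"number"}},"required":["targets"]}

```bash
mkdir -p pics; cat > h.py <<'E'
import numpy as np, cv2, json
from bench import r, vision
def snap(n,f):
    s=vision.snapshot(n); cv2.imwrite('pics/'+f+'.png',s['img'])
    np.savez('pics/'+f+'.npz',**{k:np.array(s[k]) for k in s})
    return s
def ray(f,u,v,z):
    s=np.load('pics/'+f+'.npz'); p=np.linalg.inv(s['mtx'])@[u,v,1]
    A=s['attitude']
    if A.shape!=(3,3):
        from scipy.spatial.transform import Rotation as R; A=R.from_euler('xyz',A,degrees=True).as_matrix()
    d=A@[p[0],-p[1],-p[2]]
    e=s['eye']; return e+d*(z-e[2])/d[2]
E
python3 - <<'E'
from h import *
s=snap('top','top1'); print({k:s[k] for k in s if k!='img'})
s2=snap('scene','scene1'); print({k:s2[k] for k in s2 if k!='img'})
print(r.sense())
cv2.imwrite('pics/top1b.png',cv2.resize(s['img'],(800,600),interpolation=cv2.INTER_CUBIC))
E
```

```text
{'mtx': array([[402.00769443,   0.        , 260.6586694 ],
       [  0.        , 402.00769443, 191.34038598],
       [  0.        ,   0.        ,   1.        ]]), 'eye': array([ 219.32272342,  -12.20746227, 1459.21926662]), 'attitude': array([ 10.35575142,   0.77604481, -90.67335592])}
{'mtx': array([[469.86816887,   0.        , 254.90851154],
       [  0.        , 469.86816887, 200.56741659],
       [  0.        ,   0.        ,   1.        ]]), 'eye': array([1529.63328125,  595.53105547,  892.13762228]), 'attitude': array([ 56.05407911,   0.61126915, 119.0604399 ])}
{'time': 0.1, 'joint_pos': array([-7.50800498e+01,  7.51212841e+00,  8.53242899e+01, -1.37474672e-03,
        8.72638646e+01, -4.89423620e+00]), 'qd': array([-0.00708596,  0.01788898, -0.16218438, -0.06187089, -0.01365277,
        0.0117441 ]), 'joint_efforts': array([ 1.73267701e-03, -5.70947671e+01, -5.01943946e+01,  2.05216622e-05,
        8.01601476e-03, -1.28407169e-05]), 'tool_pos': array([ 203.24605153, -563.96174392,  223.62333942]), 'tcp_rot': array([-1.79899966e+02, -7.18774556e-03,  1.98142470e+01]), 'ft_force': array([ 0.44620473, -0.40388639,  0.31689094]), 'wrist_torque': array([ 0.03621727,  0.01674823, -0.00937884]), 'grip_force': 0.0, 'finger_gap': 85.66291818290317}
```

View pics/top1b.png

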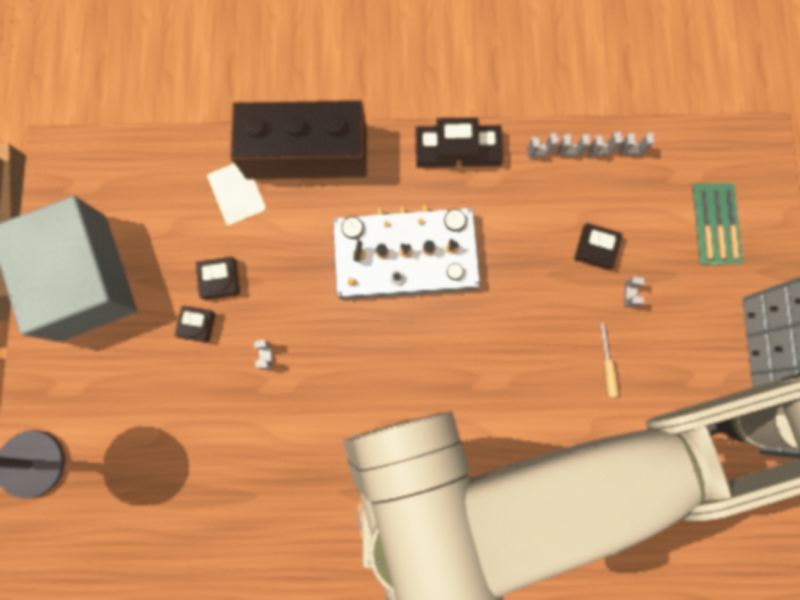

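The manifold is at about (335–480, 210–300). The bar handle seems to be the leftmost valve (358,250) and the vent button is at about (397,277). I'll enlarge that area.

```bash
python3 - <<'E'
from h import *
a=cv2.imread('pics/top1.png')[125:197,208:313]
cv2.imwrite('pics/c1.png',cv2.resize(a,None,fx=7,fy=7,interpolation=cv2.INTER_CUBIC))
E
```

```text
(no output)
```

View pics/c1.png

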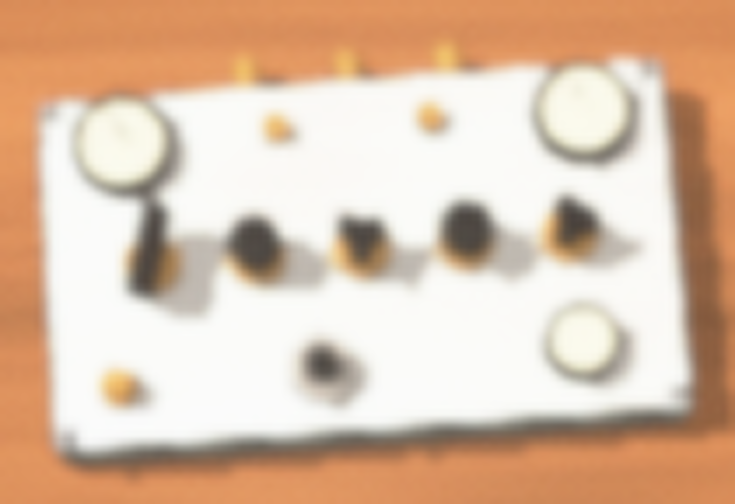

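The crop shows the top-face corners at about (42,103), (660,62), (690,408) and (62,452). The bar runs from (155,200) to (140,295), the vent cap is at (322,362), and the adapter is at (120,387).

```bash
python3 - <<'E'
from h import *
def w(u,v,z): return ray('top1',(u+.5)/7-.5+208,(v+.5)/7-.5+125,z).round(1)
C=[w(*c,45) for c in [(42,103),(660,62),(690,408),(62,452)]]
print('corners',*C, 'ctr',np.mean(C,0))
for a,b in [(0,1),(1,2),(2,3),(3,0)]: print(np.linalg.norm(C[a]-C[b]),np.degrees(np.arctan2(*(C[b]-C[a])[[1,0]])))
for n,u,v,z in [('barA',155,203,89),('barB',140,294,89),('knob2',254,241,87),('knob3',360,232,87),('knob4',467,226,87),('knob5',573,217,87),('vent',322,362,65),('adapter',120,385,67),('gauge',583,340,63),('dialL',122,143,59),('dialR',584,112,59)]: print(n,w(u,v,z))
E
```

```text
corners [674.6 174.4  45. ] [ 691.7 -149.7   45. ] [ 506.6 -159.5   45. ] [488.2 162.4  45. ] ctr [590.275   6.9    45.   ]
324.5507972567623 -86.97978956086054
185.359245790438 -176.96934158096127
322.4254487474585 93.27150171171448
186.78586670302442 3.6834863891604943
barA [607. 111.  89.]
barB [559.9 118.5  89. ]
knob2 [587.   61.3  87. ]
knob3 [590.8   7.9  87. ]
knob4 [593.1 -46.   87. ]
knob5 [597.  -99.5  87. ]
vent [529.   28.2  65. ]
adapter [518.2 130.6  67. ]
gauge [ 539.  -104.5   63. ]
dialL [647.9 130.9  59. ]
dialR [ 660.7 -108.3   59. ]
```

>>> step_arm:
  targets:
    - [[20,35,0,0,0,0.12],[40,70,0,0,0,0.24],[60,105,0,0,0,0.36],[80,140,0,0,0,0.48],[100,175,0,0,0,0.6],[120,210,0,0,0,0.72],[140,245,0,0,0,0.84],[160,280,0,0,0,0.96],[180,315,0,0,0,1.08],[200,350,0,0,0,1.2],[220,385,0,0,0,1.32],[220,385,0,0,0,1.32]]

```text
time: 1.1
tool_pos: [425.8, -173.4, 224.4]
tcp_rot: [179.9, -0.2, 96.2]
ft_force: [-0.2, -0.4, 0.3]
finger_gap: 85.4
grip_force: 0.0
```

>>> step_arm:
  targets:
    - [[16,30,0,0,0,0.12],[32,60,0,0,0,0.24],[48,90,0,0,0,0.36],[64,120,0,0,0,0.48],[80,150,0,0,0,0.6],[96,180,0,0,0,0.72],[112,210,0,0,0,0.84],[128,240,0,0,0,0.96],[144,265,0,0,0,1.08],[155,290,0,0,0,1.2],[160,294,0,0,0,1.32],[160,294,0,0,0,1.32]]
  fingers: -0.4

```text
time: 2.1
tool_pos: [583.7, 116.1, 223.6]
tcp_rot: [-180.0, -0.1, 171.5]
ft_force: [-0.1, -0.6, 0.0]
finger_gap: 59.5
grip_force: 0.0
```

```bash
python3 - <<'E'
from h import *
s=snap('wrist','w1'); print(s['eye'],s['attitude']); q=r.sense(); print(q)
cv2.imwrite('pics/w1b.png',cv2.resize(s['img'],(800,600),interpolation=cv2.INTER_CUBIC))
E
```

```text
[500.17640631 127.62018846 373.19588932] [-1.89125712e+01 -1.49652153e-02  8.14466236e+01]
{'time': 2.15, 'joint_pos': array([ 6.21351128e+00,  6.72278371e+00,  8.61685084e+01, -1.32902707e-02,
        8.71950637e+01, -7.48115128e+01]), 'qd': array([-1.6245548 , -1.50960493,  1.38589203, -0.33974828,  0.29674995,
        4.41432304]), 'joint_efforts': array([  1.30458221, -55.71648359, -50.77301502,   0.21890124,
        -0.12941547,  -1.64764311]), 'tool_pos': array([583.22600914, 114.9137562 , 223.72684633]), 'tcp_rot': array([-1.79964565e+02, -7.98618212e-02,  1.71025660e+02]), 'ft_force': array([-0.78568362, -0.62490337, -0.08355138]), 'wrist_torque': array([-0.02177309,  0.06833709,  0.03991912]), 'grip_force': 0.0, 'finger_gap': 59.78025943519458}
```

View pics/w1b.png

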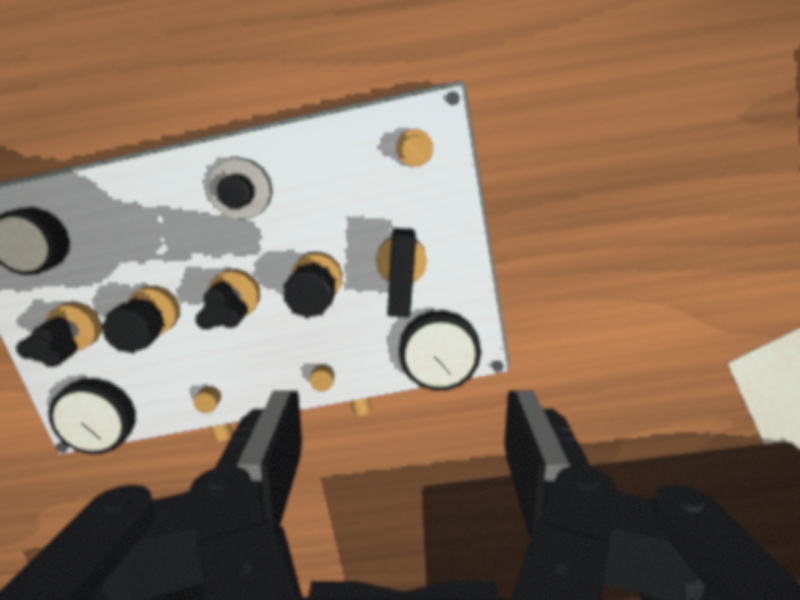

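The bar is at about (402,272) with its top end at y≈229 and bottom end at y≈316. The vent cap is at (236,190). I'll take a closer crop.

```bash
python3 - <<'E'
from h import *
a=cv2.imread('pics/w1.png')[90:210,125:285]
cv2.imwrite('pics/c2.png',cv2.resize(a,None,fx=5,fy=5,interpolation=cv2.INTER_CUBIC))
E
```

```text
(no output)
```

View pics/c2.png

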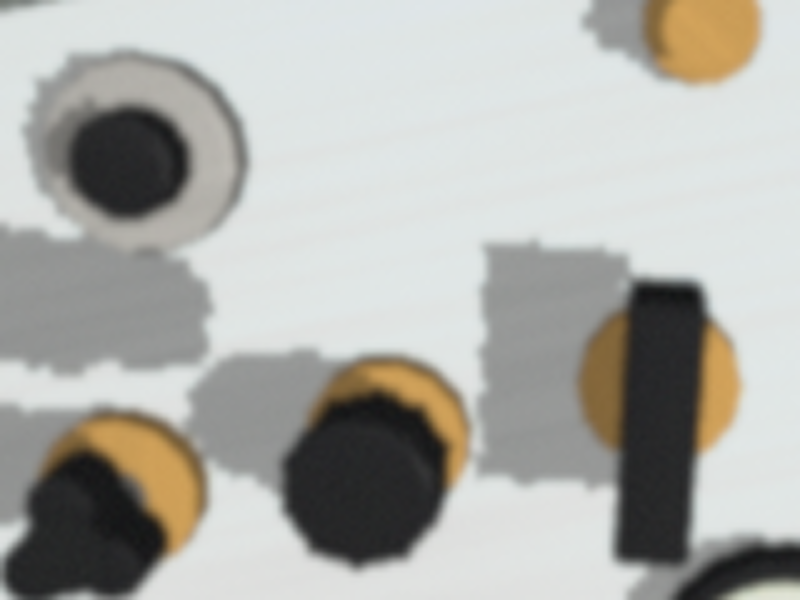

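The bar's top-face corners are about (632,306), (703,308), (686,562) and (615,559). The vent cap face is centred at about (126,162) and the brass collar at (660,385).

```bash
python3 - <<'E'
from h import *
def w(u,v,z): return ray('w1',(u+.5)/5-.5+125,(v+.5)/5-.5+90,z)
C=[w(*c,89) for c in [(632,306),(703,308),(686,562),(615,559)]]
print(np.round(C,1),np.mean(C,0))
e=(C[2]+C[3]-C[0]-C[1])/2; print(np.linalg.norm(e),np.degrees(np.arctan2(e[1],e[0])),np.linalg.norm(C[0]-C[1]))
for n,u,v,z in [('knob2',365,488,87),('collar',660,383,55),('vent',126,162,65),('ventcollar',145,152,57),('adapter',706,27,67)]: print(n,w(u,v,z).round(1))
print(r.sense()['tool_pos'],r.sense()['tcp_rot'])
E
```

```text
[[560.5 113.   89. ]
 [562.6 124.8  89. ]
 [607.2 115.3  89. ]
 [604.8 103.   89. ]] [583.75733791 114.04304267  89.        ]
45.52786701324245 -12.299603549521594 11.91368494169547
knob2 [585.9  61.7  87. ]
collar [583.2 114.3  55. ]
vent [526.6  27.3  65. ]
ventcollar [526.1  28.5  57. ]
adapter [519. 132.  67.]
[583.22600914 114.9137562  223.72684633] [-1.79964565e+02 -7.98618212e-02  1.71025660e+02]
```

>>> step_arm:
  targets:
    - [[0,0,-10,0,0,-0.05],[0,0,-25,0,0,-0.05],[0,0,-40,0,0,-0.05],[0,0,-55,0,0,-0.05],[0,0,-70,0,0,-0.05],[0,0,-85,0,0,-0.05],[0,0,-85,0,0,-0.05],[0,0,-85,0,0,-0.05]]
  fingers: 0.4

```text
time: 2.82
tool_pos: [582.2, 113.3, 138.8]
tcp_rot: [-179.9, -0.1, 168.0]
ft_force: [1.0, -0.2, 0.8]
finger_gap: 25.9
grip_force: 0.0
```

>>> step_arm:
  targets:
    - [[0,0,-10,0,0,0],[0,0,-20,0,0,0],[0,0,-30,0,0,0],[0,0,-40,0,0,0],[0,0,-50,0,0,0],[0,0,-56,0,0,0],[0,0,-56,0,0,0],[0,0,-56,0,0,0]]

```text
time: 3.48
tool_pos: [583.0, 114.5, 82.9]
tcp_rot: [-180.0, -0.1, 168.2]
ft_force: [0.3, -0.3, -0.4]
finger_gap: 25.3
grip_force: 0.0
```

```bash
python3 - <<'E'
from h import *
s=snap('wrist','w2'); q=r.sense(); print(q['tool_pos'],q['tcp_rot'],q['ft_force'],q['wrist_torque'],q['finger_gap'])
cv2.imwrite('pics/w2b.png',cv2.resize(s['img'],(800,600),interpolation=cv2.INTER_CUBIC))
E
```

```text
[583.47781991 114.58249694  83.6526164 ] [-1.79998670e+02 -8.65740270e-04  1.68211332e+02] [-0.15617609  0.18022224  0.11779917] [ 0.01489874 -0.00022118  0.00676629] 25.801307350975765
```

View pics/w2b.png

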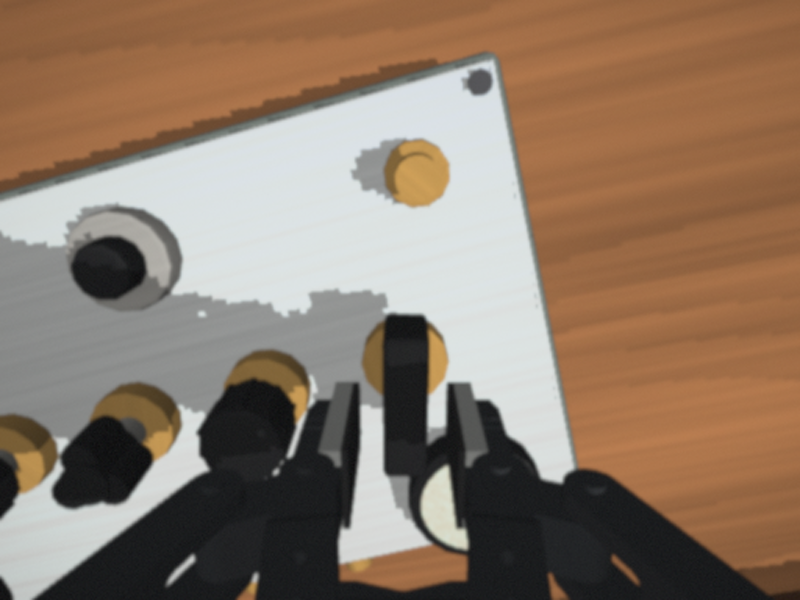

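The bar sits centred and aligned between the pads at (405,395), clear of the neighbouring knob. I'll close on it now.

>>> step_arm:
  targets:
    - [[0,0,0,0,0,0],[0,0,0,0,0,0],[0,0,0,0,0,0],[0,0,0,0,0,0],[0,0,0,0,0,0],[0,0,0,0,0,0]]
  fingers: 1
  newtons: 25

```text
time: 4.03
tool_pos: [583.5, 114.5, 83.7]
tcp_rot: [180.0, 0.0, 168.2]
ft_force: [-0.8, -0.6, -0.6]
finger_gap: -0.1
grip_force: 0.0
```

```bash
cat > st.py <<'E'
from h import *
q=r.sense(); print(q['time'],q['tool_pos'].round(1),q['tcp_rot'].round(2),q['ft_force'].round(2),q['wrist_torque'].round(3),round(q['finger_gap'],1),q['grip_force'],q['joint_efforts'][5],q['joint_pos'][5])
E
python3 st.py
```

```text
4.0333 [583.5 114.5  83.7] [1.8000e+02 1.0000e-02 1.6821e+02] [-0.75 -0.62 -0.6 ] [-0.001 -0.016  0.04 ] -0.1 0.0 -2.314423170446389e-05 -72.04194537273897
```

```bash
python3 - <<'E'
from h import *
s=snap('wrist','w3'); cv2.imwrite('pics/w3b.png',s['img'])
s=snap('scene','s3'); 
# project the bar centre in scene
from scipy.spatial.transform import Rotation as R
A=R.from_euler('xyz',s['attitude'],degrees=True).as_matrix()
p=A.T@(np.array([583.5,114.3,89])-s['eye']); p=s['mtx']@[p[0],-p[1],-p[2]]; u,v=(p[:2]/p[2]).astype(int); print(u,v)
c=s['img'][v-60:v+40,u-65:u+65]
a=cv2.resize(s['img'][max(v-50,0):v+30,u-55:u+55],(800,582),interpolation=cv2.INTER_CUBIC)
b=cv2.resize(s['img'],(0,0),fx=1,fy=1)
w=cv2.imread('pics/w3.png')
cv2.imwrite('pics/m3.png',np.hstack([cv2.resize(w,(400,300)),cv2.resize(a,(400,300))]))
E
```

```text
271 226
```

View pics/m3.png

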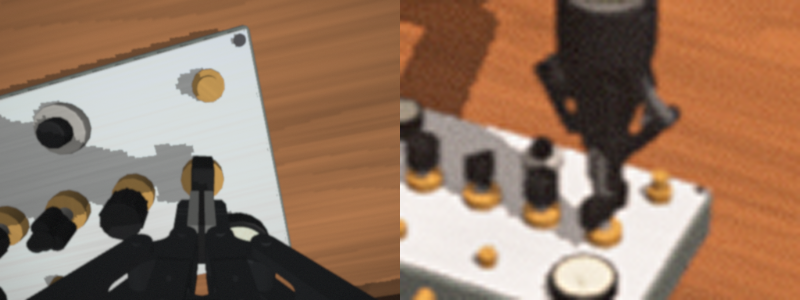

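```bash
python3 st.py; python3 - <<'E'
from h import *
a=cv2.imread('pics/w3.png')[185:355,160:360]; b=cv2.imread('pics/s3.png')[180:265,225:325]
cv2.imwrite('pics/m4.png',np.hstack([cv2.resize(a,(400,340),interpolation=cv2.INTER_CUBIC),cv2.resize(b,(400,340),interpolation=cv2.INTER_CUBIC)]))
E
```

```text
4.1333 [583.4 114.5  83.7] [1.8000e+02 1.0000e-02 1.6821e+02] [-0.4  -0.45 -0.31] [-0.017  0.029 -0.014] 0.0 0.0 4.493234541769198e-05 -72.04311299570453
```

View pics/m4.png

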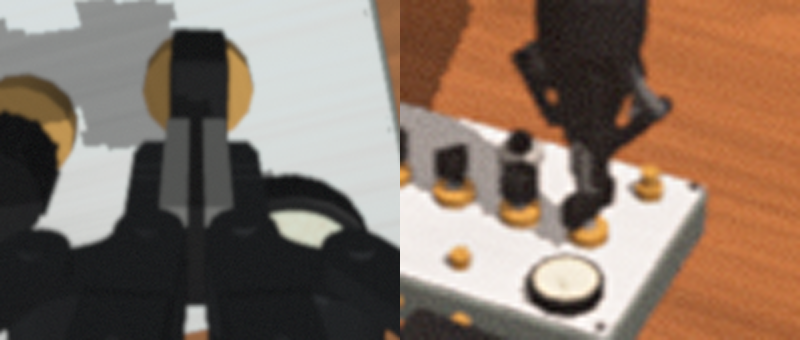

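```bash
python3 - <<'E'
from h import *
s=np.load('pics/w2.npz'); print(s['mtx'][0],s['eye'],s['attitude'])
for z in (50,62,75,89,100,112,120):
    a=ray('w2',358/1.5625,385/1.5625,z); b=ray('w2',447/1.5625,385/1.5625,z); print(z,a.round(1),b.round(1),np.linalg.norm(a-b).round(1))
# closed picture: bar near-end and tip positions
for z in (62,89,112):
    print(z,[ray('w3',160+u/2,185+v/2,z).round(1) for u,v in ((165,118),(227,118),(172,55),(225,55))])
E
```

```text
[344.52977001   0.         257.60294326] [500.31651714 130.85788434 232.48202416] [-1.89151379e+01  4.42567297e-03  7.81415459e+01]
50 [592.   94.3  50. ] [599.  127.4  50. ] 33.8
62 [586.   96.7  62. ] [592.5 127.6  62. ] 31.5
75 [579.5  99.3  75. ] [585.5 127.8  75. ] 29.1
89 [572.4 102.1  89. ] [577.9 128.1  89. ] 26.5
100 [566.9 104.3 100. ] [571.9 128.3 100. ] 24.5
112 [560.9 106.7 112. ] [565.5 128.6 112. ] 22.3
120 [556.9 108.3 120. ] [561.1 128.7 120. ] 20.8
62 [array([587. , 104.2,  62. ]), array([590.6, 121. ,  62. ]), array([569. , 110.2,  62. ]), array([571.9, 124.1,  62. ])]
89 [array([573.4, 108.4,  89. ]), array([576.4, 122.6,  89. ]), array([558.2, 113.4,  89. ]), array([560.7, 125.2,  89. ])]
112 [array([561.8, 112. , 112. ]), array([564.3, 123.9, 112. ]), array([549. , 116.2, 112. ]), array([551.1, 126.1, 112. ])]
```

```bash
python3 - <<'E'
from h import *
from scipy.spatial.transform import Rotation as R
s=np.load('pics/s3.npz'); A=R.from_euler('xyz',s['attitude'],degrees=True).as_matrix()
def pr(*P):
    p=A.T@(np.array(P)-s['eye']); p=s['mtx']@[p[0],-p[1],-p[2]]; return (p[:2]/p[2]).round(1)
for z in (62,70,80,89,100): print(z,pr(583.5,105,z),pr(583.5,114.3,z),pr(583.5,124,z))
print('bar ends top',pr(607,109.3,89),pr(560,119.3,89),'bottom',pr(607,109.3,65),pr(560,119.3,65))
a=cv2.imread('pics/scene1.png').max(2); b=cv2.imread('pics/s3.png').max(2)
for v in range(205,248): print(v,' '.join('%3d'%x for x in a[v,258:292]),'|'); 
print()
for v in range(205,248): print(v,' '.join('%3d'%x for x in b[v,258:292]))
E
```

```text
62 [268.7 233.2] [271.6 234.1] [274.6 235.1]
70 [268.8 231. ] [271.6 231.9] [274.7 232.9]
80 [268.8 228.2] [271.7 229.1] [274.7 230.1]
89 [268.8 225.6] [271.7 226.6] [274.8 227.6]
100 [268.8 222.5] [271.7 223.5] [274.8 224.4]
bar ends top [266.3 230.5] [277.  222.7] bottom [266.2 237.3] [276.9 229.4]
205 193 199 201 196 191 193 192 189 185 187 186 180 184 180 183 179 180 175 182 177 172 184 176 181 177 178 182 185 188 189 186 189 191 187 |
206 193 192 198 196 199 197 196 190 197 190 190 190 190 189 184 185 187 180 182 183 176 177 176 177 183 176 178 174 183 182 183 181 187 185 |
207 186 185 188 192 196 192 196 199 195 198 195 191 190 187 191 189 187 185 181 184 180 180 183 178 182 179 172 173 178 179 185 176 188 185 |
208 178 186 184 183 188 190 190 193 194 196 197 198 197 199 198 194 193 193 188 190 184 182 187 181 183 186 179 177 179 178 177 180 178 181 |
209 182 191 181 184 182 181 185 189 186 187 185 193 197 193 201 198 198 198 193 193 194 186 188 191 184 186 184 183 182 187 179 181 175 173 |
210 185 184 188 186 183 185 185 180 180 187 184 183 186 189 190 191 191 197 195 201 200 
[... 10628 characters left out ...]

243 244 243 244 241 239 226 215 198 196 205 218 222 239 240 244 244 246 245 245 244 243 244 245 245 244 244 244 246 244 246 246 236 194 137
244 245 240 218 186 185 187 195 202 212 211 194 184 182 200 232 242 245 247 244 245 244 244 244 243 245 245 245 244 246 245 243 214 158 127
245 239 213 185 183 220 234 239 240 242 244 240 237 220 188 168 195 232 244 246 245 244 244 243 246 243 245 244 244 245 245 226 174 134 106
246 182 180 217 239 244 247 245 246 245 247 246 248 247 239 210 162 188 235 245 244 244 243 244 243 244 244 244 243 246 243 204 147 116 105
247 147 208 243 247 245 245 244 244 245 244 244 246 244 247 241 210 163 211 244 246 244 244 243 245 243 243 245 245 243 222 169 129 108 102
```

Both views put the closed fingertips at z≈90, level with the top of the bar. They really stand about 6 mm behind the TCP, not 22 mm ahead, so they closed just above the bar. I'll reopen and go down 20 mm, watching the force.

>>> step_arm:
  targets:
    - [[0,0,2,0,0,0],[0,0,4,0,0,0],[0,0,4,0,0,0],[0,0,4,0,0,0],[0,0,4,0,0,0],[0,0,4,0,0,0]]
  fingers: 0.4

```text
time: 4.63
tool_pos: [583.3, 114.5, 87.5]
tcp_rot: [-180.0, -0.0, 168.2]
ft_force: [-0.1, 0.2, -0.6]
finger_gap: 25.5
grip_force: 0.0
```

>>> step_arm:
  targets:
    - [[0,0,-3,0,0,0],[0,0,-6,0,0,0],[0,0,-9,0,0,0],[0,0,-12,0,0,0],[0,0,-12,0,0,0]]

```text
time: 5.05
tool_pos: [582.7, 114.4, 74.4]
tcp_rot: [-180.0, -0.1, 168.2]
ft_force: [0.5, 0.3, -0.3]
finger_gap: 25.8
grip_force: 0.0
```

>>> step_arm:
  targets:
    - [[0,0,-3,0,0,0],[0,0,-6,0,0,0],[0,0,-9,0,0,0],[0,0,-12,0,0,0],[0,0,-12,0,0,0]]

```text
time: 5.47
tool_pos: [582.8, 114.4, 62.7]
tcp_rot: [-180.0, -0.1, 168.2]
ft_force: [-0.3, -0.2, -0.8]
finger_gap: 25.5
grip_force: 0.0
```

```bash
python3 st.py; python3 - <<'E'
from h import *
a=snap('wrist','w5')['img'][185:355,160:360]; b=snap('scene','s5')['img'][180:265,225:325]
cv2.imwrite('pics/m5.png',np.hstack([cv2.resize(a,(400,340),interpolation=cv2.INTER_CUBIC),cv2.resize(b,(400,340),interpolation=cv2.INTER_CUBIC)]))
E
```

```text
5.4667 [582.8 114.4  62.7] [-1.7998e+02 -7.0000e-02  1.6821e+02] [-0.35 -0.21 -0.84] [ 0.014 -0.     0.019] 25.5 0.0 -1.850716273565922e-05 -72.04421733104428
```

View pics/m5.png

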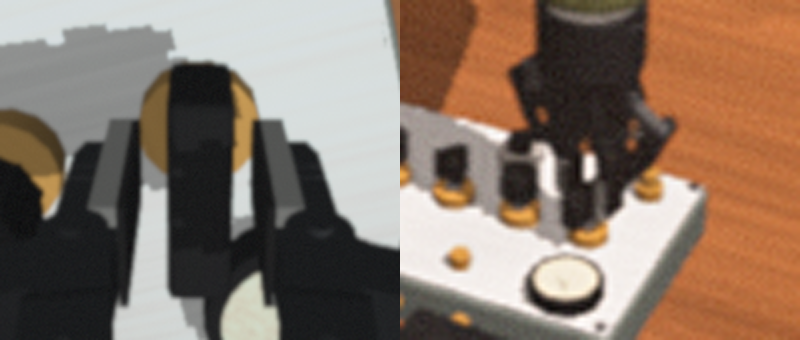

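The fingers now straddle the bar (bar x 168–235, inner pad edges at 138 and 255).

>>> step_arm:
  targets:
    - [[0,0,0,0,0,0],[0,0,0,0,0,0],[0,0,0,0,0,0],[0,0,0,0,0,0],[0,0,0,0,0,0],[0,0,0,0,0,0]]
  fingers: 1
  newtons: 25

```text
time: 6.07
tool_pos: [583.5, 114.9, 63.9]
tcp_rot: [180.0, 0.0, 168.2]
ft_force: [-0.3, 4.5, 1.8]
finger_gap: 13.5
grip_force: 28.6
```

```bash
python3 st.py
```

```text
6.0667 [583.5 114.9  63.9] [1.7996e+02 2.0000e-02 1.6822e+02] [-0.27  4.49  1.84] [0.694 0.054 0.024] 13.5 28.55377346277237 0.018657531472854316 -72.04371026613954
```

>>> step_arm:
  targets:
    - [[0,0.5,0,0,0,-0.05],[0,0.5,0,0,0,-0.1],[0,0.5,0,0,0,-0.15],[0,0.5,0,0,0,-0.2],[0,0.5,0,0,0,-0.2],[0,0.5,0,0,0,-0.2]]

```text
time: 6.57
tool_pos: [583.6, 115.2, 63.8]
tcp_rot: [180.0, 0.0, 156.8]
ft_force: [0.0, 4.8, 1.6]
finger_gap: 13.3
grip_force: 28.6
```

```bash
python3 st.py
```

```text
6.5667 [583.6 115.2  63.8] [1.7998e+02 2.0000e-02 1.5684e+02] [0.04 4.79 1.63] [0.57  0.016 0.022] 13.3 28.635237514972687 0.37287781946361065 -60.62216635532435
```

```bash
cat > tq.py <<'E'
from h import *
t=[]
for i in range(4):
    q=r.sense(); t.append([*q['ft_force'],q['wrist_torque'][2],q['joint_efforts'][5]]); vision.snapshot('wrist')
print(q['time'],q['tcp_rot'][2],np.mean(t,0).round(3),np.array(t)[:,3].round(3))
E
python3 tq.py
```

```text
6.7167 156.82642417509692 [-0.225  4.138  2.21  -0.01   0.123] [ 0.022 -0.045 -0.034  0.017]
```

>>> step_arm:
  targets:
    - [[0,0,0,0,0,-0.03],[0,0,0,0,0,-0.06],[0,0,0,0,0,-0.06],[0,0,0,0,0,-0.06]]

```text
time: 7.1
tool_pos: [583.6, 115.3, 63.9]
tcp_rot: [180.0, 0.0, 153.4]
ft_force: [-0.8, 5.2, 2.0]
finger_gap: 13.3
grip_force: 28.8
```

```bash
python3 tq.py
```

```text
7.25 153.40809801148887 [ 0.031  5.545  2.482 -0.011  0.044] [ 0.043 -0.023 -0.052 -0.011]
```

```bash
cat > tq.py <<'E'
from h import *
t=[]
for i in range(6):
    q=r.sense(); t.append([*q['ft_force'],q['wrist_torque'][2],q['joint_efforts'][5]]); vision.snapshot('wrist')
t=np.array(t); print(q['time'],q['tcp_rot'][2].round(2),t.mean(0).round(3),t[:,3].round(3),t[:,4].round(3))
E
python3 tq.py
```

```text
7.55 153.41 [-0.041  5.182  2.934 -0.007 -0.018] [-0.079  0.014  0.058  0.026 -0.021 -0.037] [-0.017 -0.017 -0.018 -0.018 -0.018 -0.018]
```

>>> step_arm:
  targets:
    - [[0,0,0,0,0,-0.03],[0,0,0,0,0,-0.06],[0,0,0,0,0,-0.06],[0,0,0,0,0,-0.06]]

```text
time: 7.93
tool_pos: [583.7, 115.3, 63.8]
tcp_rot: [180.0, 0.0, 150.0]
ft_force: [0.7, 6.8, 2.4]
finger_gap: 13.3
grip_force: 28.7
```

```bash
python3 tq.py
```

```text
8.1833 149.97 [ 0.453  5.327  2.653 -0.008  0.015] [-0.005  0.008 -0.004 -0.026 -0.012 -0.01 ] [ 0.128  0.02  -0.009 -0.015 -0.017 -0.017]
```

>>> step_arm:
  targets:
    - [[0,0,0,0,0,-0.03],[0,0,0,0,0,-0.06],[0,0,0,0,0,-0.06],[0,0,0,0,0,-0.06]]

```text
time: 8.57
tool_pos: [583.7, 115.4, 63.8]
tcp_rot: [179.9, 0.0, 146.5]
ft_force: [0.2, 5.6, 2.4]
finger_gap: 13.0
grip_force: 28.7
```

```bash
python3 tq.py
```

```text
8.8167 146.53 [ 0.458  5.354  2.546 -0.035  0.015] [-0.048 -0.045 -0.004 -0.032 -0.063 -0.016] [ 0.128  0.02  -0.008 -0.015 -0.016 -0.017]
```

>>> step_arm:
  targets:
    - [[0,0,0,0,0,-0.03],[0,0,0,0,0,-0.06],[0,0,0,0,0,-0.06],[0,0,0,0,0,-0.06]]

```text
time: 9.2
tool_pos: [583.7, 115.5, 63.9]
tcp_rot: [179.9, 0.0, 143.1]
ft_force: [0.5, 6.3, 2.7]
finger_gap: 13.1
grip_force: 28.7
```

```bash
python3 tq.py
```

```text
9.45 143.1 [ 1.041  6.237  2.16  -0.016  0.016] [ 0.05  -0.004 -0.057 -0.019 -0.031 -0.033] [ 0.128  0.02  -0.008 -0.015 -0.016 -0.016]
```

>>> step_arm:
  targets:
    - [[0,0.5,0,0,0,-0.03],[0,0.5,0,0,0,-0.06],[0,0.5,0,0,0,-0.06],[0,0.5,0,0,0,-0.06]]

```text
time: 9.83
tool_pos: [583.8, 115.6, 63.9]
tcp_rot: [180.0, 0.0, 139.7]
ft_force: [1.1, 4.4, 3.6]
finger_gap: 13.5
grip_force: 28.7
```

```bash
python3 tq.py
```

```text
10.0833 139.64 [1.557 4.937 2.814 0.011 0.035] [-0.039  0.037  0.039  0.077 -0.011 -0.038] [ 0.193  0.04  -0.048 -0.011  0.014  0.021]
```

```bash
python3 tq.py
```

```text
10.3833 139.63 [1.888 4.803 2.801 0.03  0.022] [ 0.025  0.079  0.043 -0.008  0.041 -0.001] [0.022 0.022 0.022 0.022 0.022 0.022]
```

>>> step_arm:
  targets:
    - [[0,0,0,0,0,-0.02],[0,0,0,0,0,-0.04],[0,0,0,0,0,-0.04],[0,0,0,0,0,-0.04]]

```text
time: 10.77
tool_pos: [583.8, 115.6, 63.9]
tcp_rot: [180.0, 0.0, 137.3]
ft_force: [2.5, 5.5, 2.5]
finger_gap: 13.5
grip_force: 28.7
```

```bash
python3 tq.py
```

```text
11.0167 137.34 [ 2.456e+00  5.155e+00  2.804e+00 -3.300e-02  4.000e-03] [-0.008 -0.041 -0.033 -0.029 -0.024 -0.065] [ 0.079  0.007 -0.011 -0.016 -0.017 -0.017]
```

>>> step_arm:
  targets:
    - [[0,0,0,0,0,-0.03],[0,0,0,0,0,-0.06],[0,0,0,0,0,-0.06],[0,0,0,0,0,-0.06]]

```text
time: 11.4
tool_pos: [583.9, 115.7, 63.9]
tcp_rot: [179.9, 0.0, 133.9]
ft_force: [2.1, 5.7, 2.7]
finger_gap: 13.5
grip_force: 28.7
```

```bash
python3 tq.py
```

```text
11.65 133.91 [ 2.586  5.457  2.453 -0.012  0.015] [-0.045 -0.024 -0.043  0.018 -0.013  0.034] [ 0.128  0.02  -0.008 -0.015 -0.016 -0.017]
```

>>> step_arm:
  targets:
    - [[0,0,0,0,0,-0.03],[0,0,0,0,0,-0.06],[0,0,0,0,0,-0.06],[0,0,0,0,0,-0.06]]

```text
time: 12.03
tool_pos: [583.9, 115.8, 63.9]
tcp_rot: [179.9, 0.0, 130.5]
ft_force: [1.7, 5.7, 1.5]
finger_gap: 13.7
grip_force: 28.6
```

```bash
python3 tq.py
```

```text
12.2833 130.47 [ 2.835  5.333  2.066 -0.016  0.016] [ 0.002 -0.038 -0.016 -0.016 -0.016 -0.01 ] [ 0.129  0.021 -0.008 -0.014 -0.016 -0.016]
```

>>> step_arm:
  targets:
    - [[0,0,0,0,0,-0.03],[0,0,0,0,0,-0.06],[0,0,0,0,0,-0.06],[0,0,0,0,0,-0.06]]

```text
time: 12.67
tool_pos: [584.0, 115.8, 63.9]
tcp_rot: [179.9, 0.0, 127.0]
ft_force: [3.3, 5.4, 0.3]
finger_gap: 13.5
grip_force: 28.6
```

```bash
python3 tq.py
```

```text
12.9167 127.03 [ 2.948  5.545  1.558 -0.016  0.016] [-0.071  0.    -0.008 -0.028  0.003  0.008] [ 0.129  0.021 -0.007 -0.014 -0.015 -0.016]
```

>>> step_arm:
  targets:
    - [[0,0,0,0,0,-0.03],[0,0,0,0,0,-0.06],[0,0,0,0,0,-0.06],[0,0,0,0,0,-0.06]]

```text
time: 13.3
tool_pos: [584.0, 115.8, 63.9]
tcp_rot: [179.9, 0.0, 123.6]
ft_force: [3.7, 5.4, 0.6]
finger_gap: 13.2
grip_force: 28.5
```

```bash
python3 tq.py
```

```text
13.55 123.59 [ 3.59   5.739  1.197 -0.008  0.017] [-0.011  0.017  0.009  0.    -0.028 -0.035] [ 0.129  0.022 -0.007 -0.013 -0.015 -0.015]
```

>>> step_arm:
  targets:
    - [[0,0,0,0,0,-0.03],[0,0,0,0,0,-0.06],[0,0,0,0,0,-0.06],[0,0,0,0,0,-0.06]]

```text
time: 13.93
tool_pos: [584.1, 115.9, 63.9]
tcp_rot: [179.9, 0.0, 120.1]
ft_force: [4.1, 6.9, 1.5]
finger_gap: 13.5
grip_force: 28.5
```

```bash
python3 tq.py
```

```text
14.1833 120.16 [ 3.901  6.222  0.901 -0.013  0.017] [-0.007 -0.009 -0.054 -0.012  0.003  0.004] [ 0.13   0.022 -0.006 -0.013 -0.015 -0.015]
```

>>> step_arm:
  targets:
    - [[0.3,0.3,0,0,0,-0.03],[0.3,0.3,0,0,0,-0.06],[0.3,0.3,0,0,0,-0.06],[0.3,0.3,0,0,0,-0.06]]

```text
time: 14.57
tool_pos: [584.2, 116.0, 63.9]
tcp_rot: [179.9, 0.0, 116.7]
ft_force: [2.7, 4.7, 2.2]
finger_gap: 13.8
grip_force: 28.6
```

```bash
python3 tq.py
```

```text
14.8167 116.72 [2.611e+00 5.456e+00 1.849e+00 5.000e-03 1.500e-02] [ 0.017  0.007 -0.026  0.029 -0.006  0.013] [ 0.127  0.02  -0.009 -0.016 -0.017 -0.017]
```

>>> step_arm:
  targets:
    - [[0,0,0,0,0,-0.03],[0,0,0,0,0,-0.06],[0,0,0,0,0,-0.06],[0,0,0,0,0,-0.06]]

```text
time: 15.2
tool_pos: [584.3, 116.0, 63.9]
tcp_rot: [179.9, 0.0, 113.3]
ft_force: [3.0, 5.3, 1.1]
finger_gap: 13.4
grip_force: 28.6
```

```bash
python3 tq.py
```

```text
15.45 113.28 [ 2.815  5.205  1.775 -0.006  0.015] [-0.004  0.012  0.008 -0.019 -0.054  0.018] [ 0.128  0.02  -0.009 -0.015 -0.017 -0.017]
```

>>> step_arm:
  targets:
    - [[0,0,0,0,0,-0.03],[0,0,0,0,0,-0.06],[0,0,0,0,0,-0.06],[0,0,0,0,0,-0.06]]

```text
time: 15.83
tool_pos: [584.4, 116.1, 63.9]
tcp_rot: [179.9, 0.0, 109.8]
ft_force: [3.4, 4.9, 1.3]
finger_gap: 13.1
grip_force: 28.5
```

```bash
python3 tq.py
```

```text
16.0833 109.84 [3.693e+00 5.233e+00 1.561e+00 2.000e-03 1.500e-02] [-0.018  0.004 -0.01  -0.016  0.065 -0.012] [ 0.128  0.02  -0.008 -0.015 -0.016 -0.017]
```

>>> step_arm:
  targets:
    - [[0,0,0,0,0,-0.03],[0,0,0,0,0,-0.06],[0,0,0,0,0,-0.06],[0,0,0,0,0,-0.06]]

```text
time: 16.47
tool_pos: [584.4, 116.1, 63.9]
tcp_rot: [179.9, -0.0, 106.4]
ft_force: [2.9, 5.8, 0.8]
finger_gap: 13.3
grip_force: 28.5
```

```bash
python3 tq.py
```

```text
16.7167 106.4 [ 3.798  5.581  0.88  -0.02   0.016] [-0.05  -0.043 -0.023 -0.006  0.003 -0.004] [ 0.128  0.021 -0.008 -0.015 -0.016 -0.016]
```

>>> step_arm:
  targets:
    - [[0,0,0,0,0,-0.03],[0,0,0,0,0,-0.06],[0,0,0,0,0,-0.06],[0,0,0,0,0,-0.06]]

```text
time: 17.1
tool_pos: [584.5, 116.1, 63.9]
tcp_rot: [179.9, -0.0, 102.9]
ft_force: [4.4, 6.3, 1.0]
finger_gap: 13.0
grip_force: 28.4
```

```bash
python3 tq.py
```

```text
17.35 102.96 [ 4.474  5.685  0.616 -0.015  0.016] [ 0.019  0.054 -0.036 -0.028 -0.044 -0.052] [ 0.129  0.021 -0.008 -0.014 -0.016 -0.016]
```

>>> step_arm:
  targets:
    - [[0.4,0.3,0,0,0,-0.03],[0.4,0.3,0,0,0,-0.06],[0.4,0.3,0,0,0,-0.06],[0.4,0.3,0,0,0,-0.06]]

```text
time: 17.73
tool_pos: [584.6, 116.2, 63.8]
tcp_rot: [179.9, 0.0, 99.5]
ft_force: [2.8, 4.6, 2.3]
finger_gap: 13.4
grip_force: 28.6
```

```bash
python3 tq.py
```

```text
17.9833 99.53 [3.013 4.692 1.913 0.    0.016] [-0.018  0.015 -0.025  0.006 -0.022  0.045] [ 0.129  0.021 -0.007 -0.014 -0.016 -0.016]
```

>>> step_arm:
  targets:
    - [[0,0,0,0,0,-0.03],[0,0,0,0,0,-0.06],[0,0,0,0,0,-0.06],[0,0,0,0,0,-0.06]]

```text
time: 18.37
tool_pos: [584.7, 116.2, 63.8]
tcp_rot: [179.9, -0.0, 96.1]
ft_force: [3.6, 5.0, 1.2]
finger_gap: 13.6
grip_force: 28.6
```

```bash
python3 tq.py
```

```text
18.6167 96.09 [3.52  4.879 1.707 0.029 0.052] [0.004 0.055 0.029 0.06  0.019 0.006] [0.164 0.057 0.028 0.022 0.02  0.02 ]
```

The effort is rising, so the seat is starting. I'll take smaller steps from here.

>>> step_arm:
  targets:
    - [[0,0,0,0,0,-0.015],[0,0,0,0,0,-0.03],[0,0,0,0,0,-0.03],[0,0,0,0,0,-0.03]]

```text
time: 19.0
tool_pos: [584.8, 116.2, 63.9]
tcp_rot: [179.9, -0.0, 94.4]
ft_force: [3.3, 4.3, 2.5]
finger_gap: 13.1
grip_force: 28.5
```

```bash
python3 tq.py
```

```text
19.25 94.37 [3.465 4.245 1.697 0.08  0.063] [0.062 0.086 0.106 0.107 0.057 0.059] [0.118 0.065 0.051 0.048 0.047 0.047]
```

>>> step_arm:
  targets:
    - [[0,0,0,0,0,-0.015],[0,0,0,0,0,-0.03],[0,0,0,0,0,-0.03],[0,0,0,0,0,-0.03]]

```text
time: 19.63
tool_pos: [584.8, 116.2, 63.9]
tcp_rot: [179.9, -0.0, 92.6]
ft_force: [4.1, 4.3, 1.2]
finger_gap: 13.3
grip_force: 28.5
```

```bash
python3 tq.py; python3 tq.py
```

```text
19.8833 92.66 [3.837 5.008 1.158 0.059 0.095] [0.068 0.04  0.09  0.063 0.05  0.046] [0.15  0.097 0.083 0.08  0.079 0.079]
20.1833 92.66 [3.762 4.956 1.14  0.078 0.079] [0.091 0.043 0.038 0.135 0.11  0.052] [0.079 0.079 0.079 0.079 0.079 0.079]
```

>>> step_arm:
  targets:
    - [[0,0,0,0,0,-0.02],[0,0,0,0,0,-0.04],[0,0,0,0,0,-0.04],[0,0,0,0,0,-0.04]]

```text
time: 20.57
tool_pos: [584.9, 116.2, 63.9]
tcp_rot: [179.9, -0.0, 90.4]
ft_force: [5.2, 5.4, 0.1]
finger_gap: 13.1
grip_force: 28.5
```

```bash
python3 tq.py
```

```text
20.8167 90.37 [4.24  5.068 0.574 0.146 0.148] [0.125 0.112 0.141 0.133 0.21  0.157] [0.223 0.151 0.133 0.128 0.127 0.127]
```

>>> step_arm:
  targets:
    - [[0,0,0,0,0,-0.01],[0,0,0,0,0,-0.02],[0,0,0,0,0,-0.03],[0,0,0,0,0,-0.04],[0,0,0,0,0,-0.045],[0,0,0,0,0,-0.045],[0,0,0,0,0,-0.045]]

```text
time: 21.45
tool_pos: [585.0, 116.2, 63.8]
tcp_rot: [179.9, -0.0, 87.8]
ft_force: [5.1, 5.6, 0.5]
finger_gap: 13.4
grip_force: 28.4
```

```bash
python3 tq.py
```

```text
21.7 87.79 [5.001 4.824 0.525 0.195 0.19 ] [0.227 0.206 0.202 0.197 0.149 0.19 ] [0.208 0.19  0.186 0.185 0.184 0.184]
```

It's snug at about 0.19 N m. A sudden release could let the handle spring off the seat, so I'll unload it slowly before opening.

>>> step_arm:
  targets:
    - [[0,0,0,0,0,0.01],[0,0,0,0,0,0.02],[0,0,0,0,0,0.03],[0,0,0,0,0,0.04],[0,0,0,0,0,0.05],[0,0,0,0,0,0.06],[0,0,0,0,0,0.07],[0,0,0,0,0,0.07]]

```text
time: 22.42
tool_pos: [584.8, 116.2, 63.8]
tcp_rot: [179.9, -0.0, 91.8]
ft_force: [4.2, 4.2, 1.3]
finger_gap: 13.4
grip_force: 28.5
```

```bash
python3 tq.py
```

```text
22.6667 91.8 [3.981 4.315 0.834 0.149 0.084] [0.125 0.144 0.138 0.172 0.134 0.18 ] [-0.077  0.041  0.116  0.138  0.144  0.145]
```

```bash
python3 tq.py;python3 tq.py
```

```text
22.9667 91.8 [4.359 4.898 1.321 0.148 0.146] [0.117 0.183 0.115 0.182 0.121 0.171] [0.146 0.146 0.146 0.146 0.146 0.146]
23.2667 91.81 [4.354 4.759 0.901 0.158 0.146] [0.125 0.187 0.178 0.154 0.177 0.124] [0.146 0.146 0.146 0.146 0.146 0.146]
```

>>> step_arm:
  targets:
    - [[0,0,0,0,0,0.005],[0,0,0,0,0,0.01],[0,0,0,0,0,0.015],[0,0,0,0,0,0.02],[0,0,0,0,0,0.025],[0,0,0,0,0,0.03],[0,0,0,0,0,0.035],[0,0,0,0,0,0.04],[0,0,0,0,0,0.045],[0,0,0,0,0,0.05],[0,0,0,0,0,0.05]]

```text
time: 24.23
tool_pos: [584.8, 116.2, 63.9]
tcp_rot: [179.9, -0.0, 94.7]
ft_force: [3.4, 5.5, 2.0]
finger_gap: 13.2
grip_force: 28.5
```

```bash
python3 tq.py
```

```text
24.4833 94.66 [3.332 5.016 1.599 0.082 0.059] [0.083 0.089 0.079 0.07  0.075 0.097] [-0.033  0.038  0.078  0.089  0.091  0.091]
```

>>> step_arm:
  targets:
    - [[0,0,0,0,0,0.005],[0,0,0,0,0,0.01],[0,0,0,0,0,0.015],[0,0,0,0,0,0.02],[0,0,0,0,0,0.025],[0,0,0,0,0,0.025],[0,0,0,0,0,0.025]]

```text
time: 25.12
tool_pos: [584.7, 116.2, 63.8]
tcp_rot: [179.9, -0.0, 96.1]
ft_force: [3.7, 4.5, 1.1]
finger_gap: 13.2
grip_force: 28.6
```

```bash
python3 tq.py
```

```text
25.3667 96.09 [3.71  4.737 1.446 0.087 0.065] [0.059 0.091 0.102 0.12  0.093 0.06 ] [0.048 0.064 0.068 0.069 0.069 0.069]
```

>>> step_arm:
  targets:
    - [[0,0,0,0,0,0],[0,0,0,0,0,0],[0,0,0,0,0,0],[0,0,0,0,0,0],[0,0,0,0,0,0]]
  fingers: 0.4

```text
time: 25.83
tool_pos: [583.8, 115.8, 63.2]
tcp_rot: [-180.0, 0.0, 96.0]
ft_force: [-0.1, -0.3, -0.5]
finger_gap: 25.6
grip_force: 0.0
```

```bash
python3 tq.py; python3 - <<'E'
from h import *
a=snap('wrist','w6')['img']
cv2.imwrite('pics/m6.png',cv2.resize(a,(800,600),interpolation=cv2.INTER_CUBIC))
E
```

```text
26.0833 96.02 [ 0.236 -0.021 -0.315  0.011 -0.004] [ 0.042  0.007  0.039 -0.039  0.017 -0.001] [-0.007 -0.005 -0.004 -0.003 -0.002 -0.002]
```

View pics/m6.png

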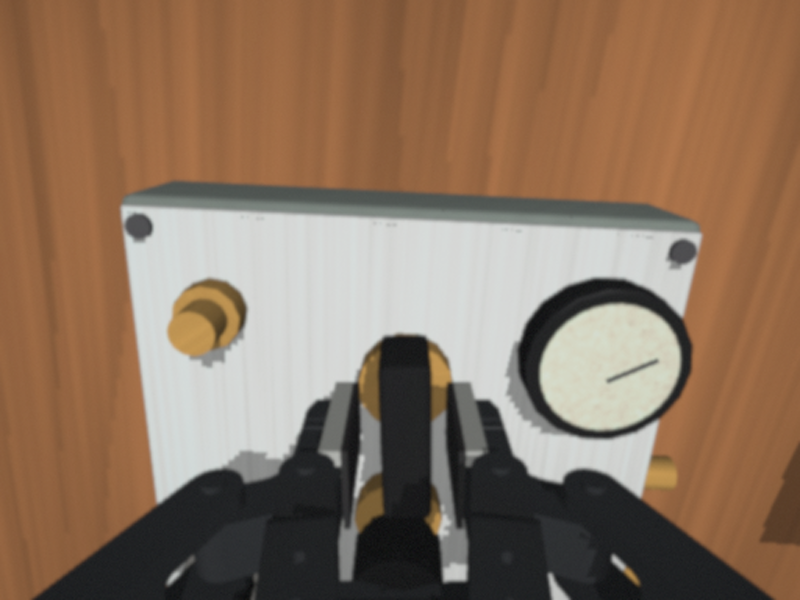

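The bar has followed the turn; it stands vertical at (405,430) and free between the open pads. Next I'll lift, shut the fingers and move over the vent.

>>> step_arm:
  targets:
    - [[0,0,5,0,0,0],[0,0,12,0,0,0],[0,0,22,0,0,0],[0,0,36,0,0,0],[0,0,50,0,0,0],[0,0,60,0,0,0],[0,0,60,0,0,0]]

```text
time: 26.77
tool_pos: [586.5, 116.4, 128.1]
tcp_rot: [179.6, -0.0, 96.0]
ft_force: [-0.1, -0.5, 0.7]
finger_gap: 25.9
grip_force: 0.0
```

>>> step_arm:
  targets:
    - [[-6,-10,0,0,0,0],[-14,-22,0,0,0,0],[-26,-41,0,0,0,0],[-38,-60,0,0,0,0],[-49,-77,0,0,0,0],[-55.5,-86.5,0,0,0,0],[-55.5,-86.5,0,0,0,0],[-55.5,-86.5,0,0,0,0]]
  fingers: 1

```text
time: 27.43
tool_pos: [528.3, 29.3, 123.3]
tcp_rot: [-180.0, -0.0, 95.9]
ft_force: [-1.0, 0.4, 0.1]
finger_gap: -0.1
grip_force: 0.0
```

```bash
python3 st.py; python3 - <<'E'
from h import *
a=snap('wrist','w7')['img'];snap('scene','s7')
cv2.imwrite('pics/m7.png',cv2.resize(a,(800,600),interpolation=cv2.INTER_CUBIC))
E
```

```text
27.4333 [528.3  29.3 123.3] [-1.7999e+02 -2.0000e-02  9.5930e+01] [-1.04  0.4   0.1 ] [ 0.042 -0.003  0.033] -0.1 0.0 -0.1611413899809122 -8.334457147954199
```

View pics/m7.png

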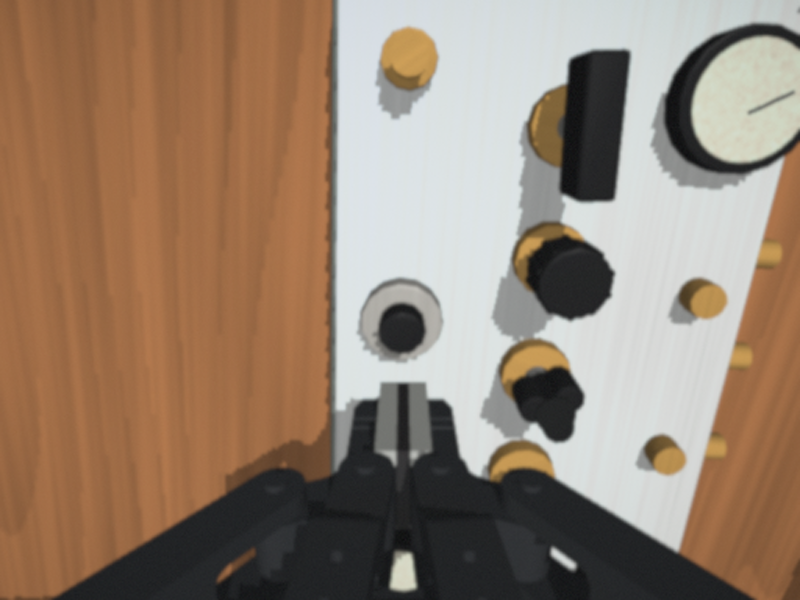

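The vent cap is at (402,328) and the fingers are on the same column (403). The bar's top-face corners are about (600,50), (630,52), (614,200) and (583,198). I'll compute the vent position.

```bash
python3 - <<'E'
from h import *
k=1.5625
for n,u,v,z in [('vent',402,329,65),('bar',605,125,89),('barA',614,51,89),('barB',599,199,89),('knob',571,279,87)]: print(n,ray('w7',u/k,v/k,z).round(1))
for z in (110,120,130,140): print('tip',z,ray('w7',403/k,383/k,z).round(1))
E
```

```text
vent [527.4  27.4  65. ]
bar [584.8 115.1  89. ]
barA [582.7 137.   89. ]
barB [588.1  91.4  89. ]
knob [585.1  62.   87. ]
tip 110 [527.9  26.2 110. ]
tip 120 [527.4  31.4 120. ]
tip 130 [526.8  36.7 130. ]
tip 140 [526.3  42.  140. ]
```

>>> step_arm:
  targets:
    - [[-0.5,-1,-8,0,0,0],[-0.5,-1,-18,0,0,0],[-0.5,-1,-28,0,0,0],[-0.5,-1,-38,0,0,0],[-0.5,-1,-46,0,0,0],[-0.5,-1,-52,0,0,0],[-0.5,-1,-57,0,0,0],[-0.5,-1,-57,0,0,0],[-0.5,-1,-57,0,0,0]]

```text
time: 28.28
tool_pos: [528.0, 28.6, 66.4]
tcp_rot: [-180.0, -0.0, 96.0]
ft_force: [-0.3, -0.7, 0.7]
finger_gap: 0.2
grip_force: 0.0
```

>>> step_arm:
  targets:
    - [[0,0,-1,0,0,0],[0,0,-2,0,0,0],[0,0,-3,0,0,0],[0,0,-3,0,0,0]]

```text
time: 28.62
tool_pos: [528.2, 28.6, 63.7]
tcp_rot: [180.0, 0.0, 96.0]
ft_force: [-0.3, -0.3, -0.3]
finger_gap: -0.2
grip_force: 0.0
```

```bash
python3 tq.py; python3 st.py
```

```text
28.6667 [528.2  28.6  63.7] [179.99   0.    96.02] [-0.64  0.27  0.53] [-0.004 -0.049  0.008] 0.3 0.0 -2.661418307070562e-05 -8.470638813271146Traceback (most recent call last):
  File "tq.py", line 4, in <module>
    q=r.sense(); t.append([*q['ft_force'],q['wrist_torque'][2],q['joint_efforts'][5]]); vision.snapshot('wrist')
                                                                                        ~~~~~~~~~~~~~~~^^^^^^^^^
ValueError: 200 camera calls are used up
```

>>> step_arm:
  targets:
    - [[0,0,-1,0,0,0],[0,0,-2,0,0,0],[0,0,-2,0,0,0],[0,0,-2,0,0,0]]

```text
time: 29.0
tool_pos: [528.4, 28.6, 61.8]
tcp_rot: [180.0, 0.0, 96.0]
ft_force: [-0.3, -0.3, 1.7]
finger_gap: 0.1
grip_force: 0.9
```

>>> step_arm:
  targets:
    - [[0,0,-1,0,0,0],[0,0,-2,0,0,0],[0,0,-2,0,0,0],[0,0,-2,0,0,0]]

```text
time: 29.33
tool_pos: [528.3, 28.6, 59.8]
tcp_rot: [180.0, 0.0, 96.0]
ft_force: [0.9, 0.3, 3.9]
finger_gap: 0.2
grip_force: 1.5
```

>>> step_arm:
  targets:
    - [[0,0,-1,0,0,0],[0,0,-2,0,0,0],[0,0,-2,0,0,0],[0,0,-2,0,0,0]]

```text
time: 29.67
tool_pos: [528.3, 28.6, 57.7]
tcp_rot: [180.0, 0.0, 96.0]
ft_force: [1.1, -0.1, 4.5]
finger_gap: 0.3
grip_force: 2.0
```

>>> step_arm:
  targets:
    - [[0,0,-1,0,0,0],[0,0,-1.7,0,0,0],[0,0,-1.7,0,0,0],[0,0,-1.7,0,0,0]]

```text
time: 30.0
tool_pos: [528.3, 28.6, 56.0]
tcp_rot: [180.0, 0.0, 96.0]
ft_force: [0.2, 0.5, 4.7]
finger_gap: 0.2
grip_force: 2.5
```

```bash
python3 st.py
```

```text
30.0 [528.3  28.6  56. ] [179.98   0.    96.01] [0.22 0.46 4.69] [-0.004 -0.088  0.027] 0.2 2.453642673790455 -0.00010060684871859848 -8.469711388694233
```

>>> step_arm:
  targets:
    - [[0,0,-0.5,0,0,0],[0,0,-1,0,0,0],[0,0,-1,0,0,0],[0,0,-1,0,0,0],[0,0,-1,0,0,0],[0,0,-1,0,0,0],[0,0,-1,0,0,0],[0,0,-1,0,0,0],[0,0,-1,0,0,0],[0,0,-1,0,0,0],[0,0,-1,0,0,0]]

```text
time: 30.92
tool_pos: [528.3, 28.6, 55.1]
tcp_rot: [180.0, 0.0, 96.0]
ft_force: [-0.2, -0.4, 4.7]
finger_gap: 0.2
grip_force: 2.7
```

```bash
python3 st.py
```

```text
30.9167 [528.3  28.6  55.1] [179.97   0.    96.01] [-0.24 -0.43  4.67] [-0.007 -0.108  0.003] 0.2 2.692362181842327 -0.0001977257943508448 -8.468525923511631
```

>>> step_arm:
  targets:
    - [[0,0,-0.4,0,0,0],[0,0,-0.8,0,0,0],[0,0,-0.8,0,0,0],[0,0,-0.8,0,0,0],[0,0,-0.8,0,0,0],[0,0,-0.8,0,0,0],[0,0,-0.8,0,0,0],[0,0,-0.8,0,0,0]]

```text
time: 31.58
tool_pos: [528.3, 28.6, 54.3]
tcp_rot: [180.0, 0.0, 96.0]
ft_force: [0.0, -0.5, 4.6]
finger_gap: -0.0
grip_force: 2.9
```

```bash
python3 st.py
```

```text
31.5833 [528.3  28.6  54.3] [179.98   0.    96.02] [ 0.02 -0.52  4.6 ] [-0.005 -0.069 -0.018] -0.0 2.889786846935749 -0.000197157505681389 -8.468732251123926
```

>>> step_arm:
  targets:
    - [[0,0,2,0,0,0],[0,0,5,0,0,0],[0,0,10,0,0,0],[0,0,20,0,0,0],[0,0,40,0,0,0],[0,0,65,0,0,0],[0,0,90,0,0,0],[0,0,100,0,0,0],[0,0,100,0,0,0],[0,0,100,0,0,0]]

```text
time: 32.42
tool_pos: [528.0, 28.6, 154.0]
tcp_rot: [180.0, 0.0, 96.0]
ft_force: [-0.6, -0.6, -0.2]
finger_gap: -0.4
grip_force: 0.0
```

```bash
python3 st.py; python3 -c "
from h import *
print(r.hand_in())"
```

```text
32.4167 [528.   28.6 154. ] [179.98   0.    96.02] [-0.58 -0.63 -0.24] [ 0.024  0.024 -0.053] -0.4 0.0 -8.529053047823254e-05 -8.468420942088668
the job is handed in; nothing more can be done
None
```

I snugged the shut-off valve at about 0.19 N m and left it shut, pressed the vent about 7 mm (by arm position) for over a second, backed off clear, and handed the job in at 32 s; the hand-in returned no verdict.

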